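# Flip the round tray flag over

## Robot

A 6-joint arm with a two-finger parallel gripper is mounted at the origin on the work surface. World frame = base frame: x ahead of the robot, y to its left, z up, the work surface at z = 0. Lengths are in m, angles in rad, forces in N, time in s.
With the tool pointing down it reaches from about 0.35 to 0.85 m from the base axis. Payload 8.1 kg.
Tool frame: the origin (TCP) lies midway between the tips of the shut fingers; the grasp point (between the pads) lies 19 mm behind it; x points along the fingers, z is the direction in which the jaws open and shut, and the axes are right-handed (so a half turn about x gives the same grasp; the last joint's range is limited). The gripper opens to 93 mm and grips with 3 to 60 N. Pads are 15 mm wide; open, the fingers measure 128 mm over their backs; the gripper's body (75 mm by 188 mm) begins 65 mm behind the grasp point.
Start: joints at [1.206, 0.13, 1.488, -0, 1.523, -0.085], TCP at [0.166, 0.577, 0.193] pointing down, gripper open.
Joint ranges: [-2.96, 2.96], [-0.89, 2.26], [0.02, 2.5], [-1.34, 4.48], [0, 2.73], [-2.66, 2.66]. Speed limits (rad/s): [2.39, 2.39, 2.79, 3.14, 3.14, 3.14].

## Interface

Orientations are given as a unit quaternion [w, x, y, z].
In Python, from plant import r gives the robot as it stands. Calls block until the motion is done:
- r.movep(position, orientation): joint-space move of the TCP to a pose.
- r.move_l(position, frame=None, rate=0.15, f_stop=None): straight line of the TCP; frame=None keeps the orientation; rate is the mean speed in m/s. With f_stop (N) it stops when the force on the tool has changed by that much, and returns True; else False.
- r.set_joints(angles): joint-space move.
- r.set_gripper(opening): finger opening in m; the grip force is fixed at half the most; returns when the fingers have stopped.
- r.wait(seconds).
- r.inverse_kinematics(position, orientation): joint angles nearest the present ones, or None.
- r.state(): the state.
- r.grab_frame(name): name is "scene" or "top"; returns a dict with "img" (400x640x3 uint8, red, green, blue), "mtx" (3x3 intrinsics, pixels), "R" (3x3) and "t" (3): a world point X has camera coordinates R X + t. Camera axes: x right, y down, z forward; pixel columns grow to the right and rows downward; lengths in m; the calibration is good to about 2 mm. A picture is of the moment at which its call begins. There is no depth.
A pose or a line that the arm cannot do raises r.IKError and nothing moves.
- r.job_done(): hands the job in, once; it reports no verdict.
Trained networks look in a picture, given as the dict that the camera call returned (one of the last four; its "shot" number tells which), for a name from the list of things; names that differ only in an ending like _2 or _b are one class to them, and where a whole thing is asked for, a point or a joint stands for the part that bears it (a point fixed in the world has none). Each returns a list of dicts, best first, with "score" (0 to 1); they miss things now and then, are a little off and sometimes report something else, mostly with a low value. They report only what shows in the picture. A call takes as long as a camera call. They do not tell look-alikes from the thing itself.
- r.look_for(label, picture): "rect" ([centre column, centre row, width, height] in pixels, round what is visible of it).
- r.mark_of(label, picture): "position" ([column, row] in pixels: a listed point, or the origin of a listed thing).
The state is a dict: "t": time; "qpos": joint angles; "dq": joint speeds; "joint_efforts": joint torques, N m; "position": TCP position; "orientation": TCP orientation; "contact_force": force on the tool from outside, world axes, zero at the start; "moment": the same for the moment, N m; "gripper_width": finger opening in m.
Only numpy, scipy, OpenCV 4.12 (cv2) and the standard library are available. Lean on these libraries where they do the work, as an engineer would, in place of code of your own. Each camera call takes 0.05 s, during which the arm holds its last target.

## Task

On the vaccination bench stand two hinged tray flags, one with a round paddle and one with a square paddle. Put a fingertip under the free edge of the round paddle, push it up and right over its hinge, and press it down flat on the far side so that it shows its other face. Leave the square flag, the bottle, the vial and the bowl just as they stand.

Things in the scene. Friction and masses are not known exactly. Their poses are not given: they have to be found in the camera images.
- round_hinge (a point): middle of the hinge axle of the round flag, 90 mm above the bench. The point belongs to the fixed stand and has the stand's axes: z up, y along the axle, -x towards the side (roughly the robot's) over which the paddle lies at the start. Stand: foot 70 x 90 x 8 mm under the axle, a column 36 x 36 mm up to the paddle's underside, and two ears at y = +-20 to 26 mm up to 10 mm above the axle; it is screwed to the bench and does not move.
- round_edge (a point): middle of the free edge of the round flag's paddle, 80 mm from the axle, in the paddle's mid-plane. The paddle is a disc of 64 mm diameter centred 48 mm from the axle, 6 mm thick with its mid-plane through the axle, joined to it by a 36 mm wide neck; white on one face, a metal disc or plate let into the other. Beyond the column there is only air under it.
- round_flag (a joint): hinge angle of the round flag, rad: 0 = paddle flat on the stand's -x side, pi/2 = straight up, pi = flipped right over and flat on the +x side (stops at 0 and pi). The hinge is stiff (0.05 N m, under 1 N at the edge): the paddle stays at whatever angle it is left and does not fall by itself. The start is between 0 and 0.3.
- square_hinge (a point): middle of the hinge axle of the square flag, 90 mm above the bench. The point belongs to the fixed stand and has the stand's axes: z up, y along the axle, -x towards the side (roughly the robot's) over which the paddle lies at the start. Stand: foot 70 x 90 x 8 mm under the axle, a column 36 x 36 mm up to the paddle's underside, and two ears at y = +-20 to 26 mm up to 10 mm above the axle; it is screwed to the bench and does not move.
- square_edge (a point): middle of the free edge of the square flag's paddle, 80 mm from the axle, in the paddle's mid-plane. The paddle is a square plate of 64 x 64 mm centred 48 mm from the axle, 6 mm thick with its mid-plane through the axle, joined to it by a 36 mm wide neck; white on one face, a metal disc or plate let into the other. Beyond the column there is only air under it.
- square_flag (a joint): hinge angle of the square flag, rad: 0 = paddle flat on the stand's -x side, pi/2 = straight up, pi = flipped right over and flat on the +x side (stops at 0 and pi). The hinge is stiff (0.05 N m, under 1 N at the edge): the paddle stays at whatever angle it is left and does not fall by itself. The start is between 0 and 0.3.
- gel_bottle: loose pump bottle of hand gel, 56 mm across, 152 mm tall; origin at the centre of its underside. Bystander.
- vial: loose small capped vial, 26 mm across, 48 mm tall; origin at the centre of its underside. Bystander.
- bowl: loose brown pulp bowl, 120 mm across the rim, 45 mm tall; origin at the centre of its underside. Bystander.
Mind the look-alikes: they are no part of the job. What is shaped like the part that bears round_hinge but pink or yellow is not meant.

How it is judged:
By the outcome, as a careful person would: the job done as asked, in the order asked, and still so for the second after the job is handed in, with the robot touching nothing.
It also fails if it takes over 38 s, if anything falls off the work surface, if the arm or the gripper's body presses on something with over 40 N, if the wrist force passes 120 N, or if a joint passes its speed limit or range.

## Working session

There is one attempt and no reset: what is moved stays moved. The work goes in short steps, each a Python script; the robot and the scene stay as the last script left them, time stands still between calls to the robot, and variables do not carry over. Pictures are saved under pics/ and viewed, and the job is handed in when it is done.

```bash
ls; mkdir -p pics; python3 - <<'E'
from plant import r
import cv2
for n in ("scene","top"):
    f=r.grab_frame(n)
    cv2.imwrite(f"pics/{n}0.png",f["img"][:,:,::-1])
    print(n,f["mtx"].tolist(),f["R"].tolist(),f["t"].tolist(),f["shot"])
    for l in ("round_hinge","round_edge","square_hinge","square_edge","gel_bottle","vial","bowl"):
        print(l,[(([round(float(v)) for v in d["position"]]),round(d["score"],2)) for d in r.mark_of(l,f)])
    for l in ("round_flag","square_flag"):
        print(l,[(([round(float(v)) for v in d["rect"]]),round(d["score"],2)) for d in r.look_for(l,f)])
print(r.state())
E
```

```text
pics
scene [[471.955840422031, 0.0, 318.38756682261965], [0.0, 471.955840422031, 202.50084655472068], [0.0, 0.0, 1.0]] [[0.8194568804876218, 0.5726854240696083, -0.022843512858342678], [0.3326040265591092, -0.5076267354903978, -0.7947890656847446], [-0.46676009098696897, 0.6436975240542525, -0.606455699114339]] [-0.46109159465992117, -0.10540264449068472, 1.352729167948908] 1
round_hinge [([292, 253], 0.96), ([196, 240], 0.92), ([266, 190], 0.56)]
round_edge [([266, 223], 0.84), ([179, 221], 0.74), ([241, 173], 0.57)]
square_hinge [([355, 184], 0.7)]
square_edge [([322, 175], 0.72)]
gel_bottle [([398, 164], 0.73)]
vial [([366, 257], 0.6), ([294, 254], 0.5)]
bowl [([170, 350], 0.69)]
round_flag [([281, 242, 43, 36], 0.95), ([190, 235, 36, 30], 0.91), ([252, 184, 37, 21], 0.6), ([372, 249, 14, 20], 0.49)]
square_flag [([338, 178, 40, 26], 0.94)]
top [[453.9097106753888, 0.0, 323.68903438976247], [0.0, 453.9097106753888, 195.4885461355698], [0.0, 0.0, 1.0]] [[-0.020340893326089175, -0.9997119867526496, -0.012735446665400598], [-0.9894568081652158, 0.02195589336734694, -0.143154334625065
[... 555 characters left out ...]
31], 0.9)]
{'t': 1.0, 'qpos': array([ 1.20557296e+00,  1.30381850e-01,  1.48818371e+00,  2.43778562e-05,
        1.52299979e+00, -8.54216701e-02]), 'dq': array([-2.91092521e-04,  4.88928672e-04, -3.56744194e-04, -2.72036294e-04,
       -2.39341922e-05,  3.89179832e-04]), 'joint_efforts': array([ 1.37386378e-04, -5.59765434e+01, -4.92073631e+01,  7.68190180e-02,
        2.24221183e-02, -4.63383981e-05]), 'position': array([0.16568607, 0.57668575, 0.19315503]), 'orientation': array([ 0.56484123, -0.4253797 ,  0.56483402,  0.42540454]), 'contact_force': array([ 0.15906599,  0.32465644, -0.24075261]), 'moment': array([-0.01303817,  0.0375151 ,  0.04044856]), 'gripper_width': 0.09285589245621215}
```

View pics/scene0.png

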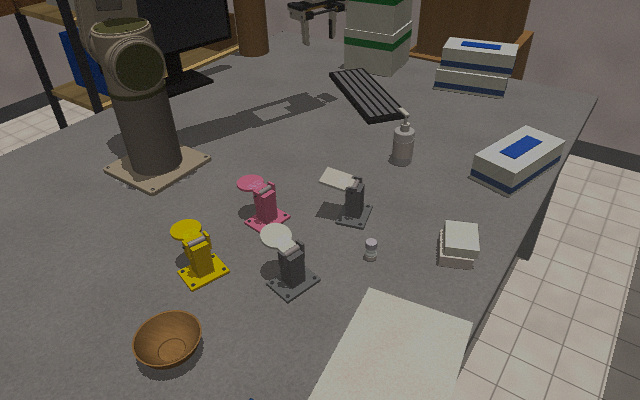

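View pics/top0.png

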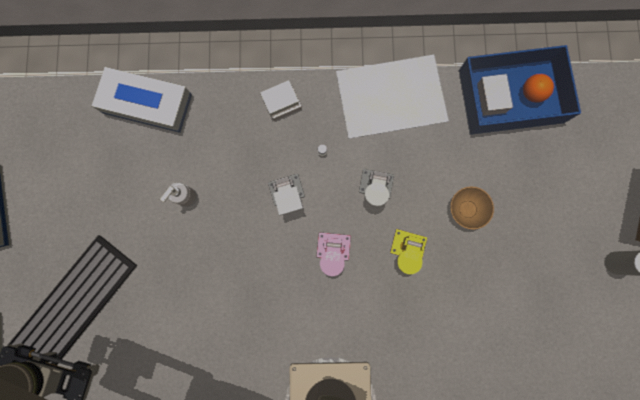

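```bash
python3 - <<'E'
import cv2,numpy as np
a=cv2.imread("pics/scene0.png")[140:300,160:420]; a=cv2.resize(a,None,fx=3,fy=3,interpolation=cv2.INTER_CUBIC)
cv2.imwrite("pics/c1.png",a)
b=cv2.imread("pics/top0.png")[140:310,260:460]; cv2.imwrite("pics/c2.png",cv2.resize(b,None,fx=3.5,fy=3.5,interpolation=cv2.INTER_CUBIC))
E
```

```text
(no output)
```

View pics/c1.png

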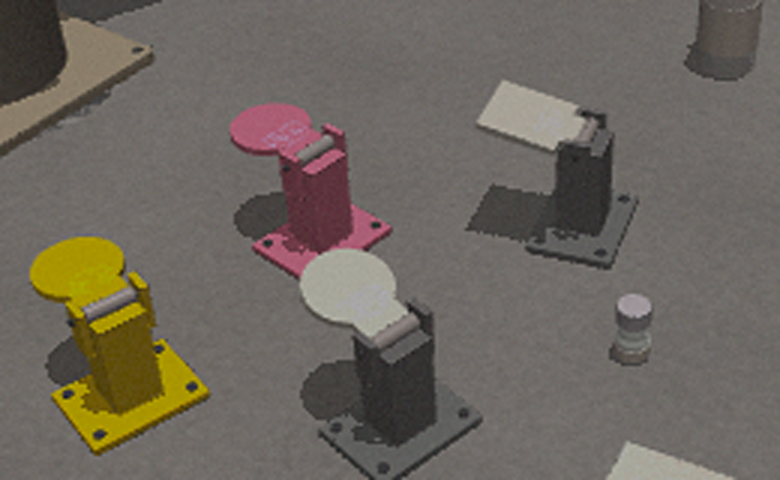

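View pics/c2.png

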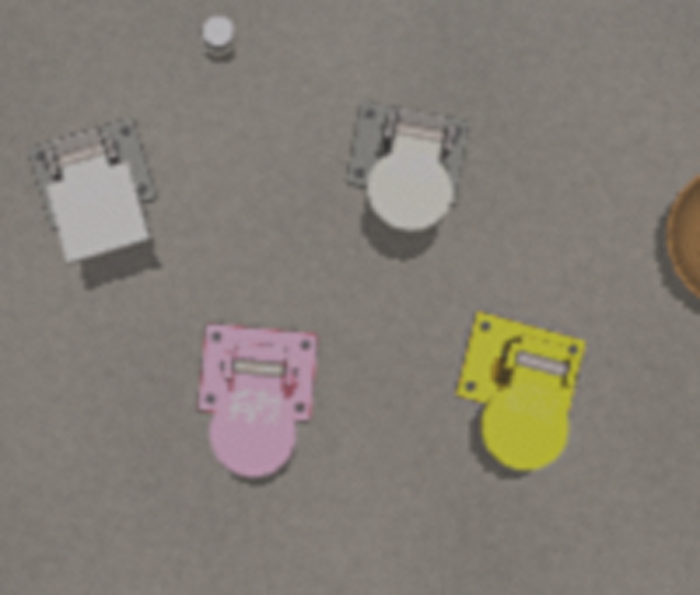

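Candidates for the round flag are grey/white at scene (292,253) / top (380,179), yellow at (196,240) / (415,244) and pink at (266,190) / (334,247). The grey stand with the white disc is the one meant. The crops show a dark grey stand, a white disc and a free edge at scene ≈(266,228). The square flag is at top (285,186). Next I'll measure the pose.

```bash
cat > h.py <<'E'
import numpy as np,cv2
def P(f): return f["mtx"]@np.hstack([f["R"],np.array(f["t"]).reshape(3,1)])
def proj(f,X):
    X=np.atleast_2d(X); c=X@np.array(f["R"]).T+np.array(f["t"]); u=c@np.array(f["mtx"]).T; return u[:,:2]/u[:,2:]
def tri(f,g,a,b):
    X=cv2.triangulatePoints(P(f),P(g),np.array(a,float).reshape(2,1),np.array(b,float).reshape(2,1))[:,0]; return X[:3]/X[3]
def onplane(f,uv,z):
    d=np.array(f["R"]).T@np.linalg.inv(f["mtx"])@np.array([*uv,1.]); c=-np.array(f["R"]).T@np.array(f["t"]); return c+d*(z-c[2])/d[2]
def outline(h,yaw,th,off=.003,kind="round"):
    a=np.linspace(0,2*np.pi,60)
    disc=np.c_[.048+.032*np.cos(a),.032*np.sin(a)] if kind=="round" else np.array([[.016,-.032],[.08,-.032],[.08,.032],[.016,.032]])
    neck=np.array([[.008,-.018],[.048,-.018],[.048,.018],[.008,.018]])
    out=[]
    for p in (disc,neck):
        loc=np.c_[-p[:,0]*np.cos(th)+off*np.sin(th),p[:,1],p[:,0]*np.sin(th)+off*np.cos(th)]
        c,s=np.cos(yaw),np.sin(yaw)
        out.append(loc@np.array([[c,-s,0],[s,c,0],[0,0,1]]).T+np.array([h[0],h[1],.09]))
    return out
E
python3 - <<'E'
from plant import r
from h import *
from scipy.optimize import minimize
S=r.grab_frame("scene");T=r.grab_frame("top")
H=tri(S,T,(292,252),(380,178));E=tri(S,T,(266,223),(374,203))
print("tri",H,E,np.linalg.norm(H-E)); print(onplane(S,(292,252),.09),onplane(T,(380,178),.09))
for n,a,b in (("pink h",(266,190),(334,247)),("pink e",(241,173),(331,275)),("yel h",(196,240),(415,244)),("yel e",(179,221),(405,272)),("sq h",(355,184),(285,186)),("sq e",(322,175),(295,213)),("bottle",(398,164),(189,194))): print(n,tri(S,T,a,b).round(3))
masks=[]
for f,(u,v),w in ((S,(283,242),28),(T,(377,188),24)):
    im=f["img"].astype(int); m=np.zeros(im.shape[:2],np.uint8)
    sub=im[v-w:v+w,u-w:u+w]
    m[v-w:v+w,u-w:u+w]=((sub.min(2)>140))
    n,l,st,_=cv2.connectedComponentsWithStats(m); k=1+np.argmax(st[1:,4]); m=(l==k).astype(np.uint8); print("area",m.sum(),st[k])
    masks.append(m)
def render(p,f,du):
    K=8; img=np.zeros((400,640),np.uint8)
    for o in outline(p[:2],p[2],p[3]):
        q=np.round((proj(f,o)+du)*16).astype(np.int32); m=np.zeros_like(img); cv2.fillPoly(m,[q],1,shift=4); img|=m
    return img
def cost(p):
    c=0
    for f,m,du in ((S,masks[0],p[4:6]),(T,masks[1],p[6:8])):
        a=cv2.GaussianBlur(render(p,f,du).astype(np.float32),(0,0),1); b=cv2.GaussianBlur(m.astype(np.float32),(0,0),1)
        c+=((a-b)**2).sum()
    return c+ 5*(p[4:]**2).sum()
d=E-H; yaw=np.arctan2(-d[1],-d[0])
best=None
for th in (.05,.2,.3):
    p0=np.array([H[0],H[1],yaw,th,0,0,0,0])
    sx=np.vstack([p0]+[p0+e for e in np.diag([.006,.006,.15,.15,1,1,1,1])])
    q=minimize(cost,p0,method="Nelder-Mead",options=dict(initial_simplex=sx,maxiter=1500,maxfev=1500)); print(q.fun,q.x.round(4))
    if best is None or q.fun<best.fun:best=q
p=best.x; np.save("pose.npy",p)
for f,n,(u,v) in ((S,"s",(283,245)),(T,"t",(377,188))):
    im=cv2.resize(f["img"][v-40:v+40,u-50:u+50,::-1],None,fx=6,fy=6,interpolation=cv2.INTER_CUBIC)
    for o in outline(p[:2],p[2],p[3]): cv2.polylines(im,[np.int32((proj(f,o)-[u-50,v-40]+.5)*6)],True,(0,0,255),1)
    cv2.imwrite(f"pics/fit_{n}.png",im)
E
python3 -c "
import cv2;cv2.imwrite('pics/fit.png',cv2.vconcat([cv2.imread('pics/fit_s.png'),cv2.imread('pics/fit_t.png')])[:, :])
a=cv2.imread('pics/fit.png');cv2.imwrite('pics/fit.png',cv2.resize(a,None,fx=.6,fy=.6))"
```

```text
tri [ 0.59967324 -0.14533764  0.08841138] [ 0.5259787  -0.1268347   0.11642632] 0.08098197919570203
[ 0.60301316 -0.14431305  0.09      ] [ 0.59680024 -0.14749321  0.09      ]
pink h [ 0.421 -0.016  0.089]
pink e [ 0.346 -0.009  0.106]
yel h [ 0.421 -0.229  0.095]
yel e [ 0.347 -0.203  0.093]
sq h [0.585 0.11  0.094]
sq e [0.511 0.084 0.107]
bottle [ 0.573  0.389 -0.002]
area 689 [260 223  36  29 689]
area 499 [365 176  24  29 499]
24.845000307875637 [ 0.5995 -0.1453 -0.2439  0.1977  0.1443 -0.4562  0.4512 -0.3958]
28.11353843073504 [ 0.5998 -0.1452 -0.2345  0.2119  0.1892 -0.2513  0.3945 -0.128 ]
30.854063402101545 [ 0.6003 -0.1448 -0.2279  0.2393 -0.0408 -0.0338  0.1194  0.1538]
```

View pics/fit.png

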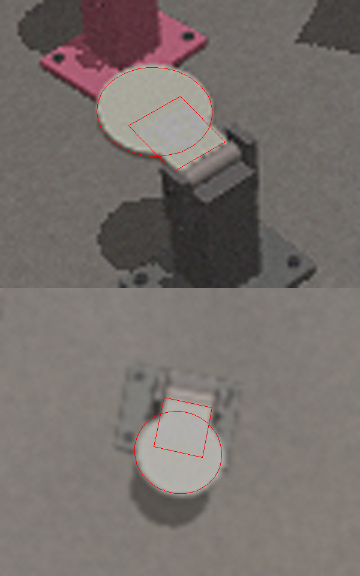

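The fit overlays the white disc well: hinge ≈(0.600,-0.145), axle height agrees at 0.088 against 0.090, radius 81 mm, yaw ≈-0.23 and angle ≈0.2 rad. I'll plan the arc and check its IK before moving.

```bash
cat > plan.py <<'E'
import numpy as np
from scipy.spatial.transform import Rotation as Ro
H=np.array([.5995,-.1453,.09]); yaw=-.23; al=np.radians(55)
X=np.array([np.cos(yaw),np.sin(yaw),0]);Y=np.array([-np.sin(yaw),np.cos(yaw),0]);Z=np.array([0,0,1.])
d2=np.array([np.cos(al),-np.sin(al)]); n2=np.array([np.sin(al),np.cos(al)])
def W(p): return H+X*p[0]+Z*p[1]
D=X*d2[0]+Z*d2[1]
def quat(sg):
    z=sg*Y; q=Ro.from_matrix(np.c_[D,np.cross(z,D),z]).as_quat(); return np.array([q[3],*q[:3]])
def tcp(ph,clear=0.):
    e=np.array([-np.cos(ph),np.sin(ph)]);m=np.array([np.sin(ph),np.cos(ph)])
    if ph<al: p=.08*e-.003*m-(.0075+clear)*n2+.013*d2
    else:
        dl=min(ph-al,np.pi/2); p=(.067-.0075*np.sin(dl))*e-(.003+.0075*abs(np.cos(ph-al)))*m
    return W(p)
TH0=.2
start=tcp(TH0,.006); pre=start-.08*D; hi=pre+.17*Z
phis=np.r_[np.arange(.3,np.pi,.19),np.pi]
E
python3 - <<'E'
from plant import r
from plan import *
for sg in (1,-1):
    q=quat(sg); print(sg)
    for p in [hi,pre,start]+[tcp(a) for a in phis[::3]]+[tcp(np.pi),tcp(np.pi)+[0,0,.15]]:
        j=r.inverse_kinematics(p,q); print(p.round(3),None if j is None else np.round(j,2))
E
```

```text
1
[ 0.474 -0.116  0.32 ] None
[ 0.474 -0.116  0.15 ] None
[ 0.519 -0.126  0.085] [-0.42 -0.64  2.47  0.16  0.72 -1.84]
[ 0.526 -0.128  0.096] [-0.41 -0.63  2.44  0.15  0.74 -1.84]
[ 0.548 -0.133  0.134] [-0.4  -0.58  2.34  0.14  0.79 -1.81]
[ 0.582 -0.141  0.152] [-0.38 -0.47  2.23  0.12  0.78 -1.79]
[ 0.619 -0.15   0.148] [-0.37 -0.34  2.14  0.12  0.73 -1.77]
[ 0.647 -0.156  0.125] [-0.36 -0.21  2.09  0.12  0.66 -1.77]
[ 0.657 -0.159  0.097] [-0.36 -0.14  2.08  0.13  0.6  -1.78]
[ 0.657 -0.159  0.097] [-0.36 -0.14  2.08  0.13  0.6  -1.78]
[ 0.657 -0.159  0.247] [-0.36 -0.29  1.92  0.09  0.91 -1.73]
-1
[ 0.474 -0.116  0.32 ] None
[ 0.474 -0.116  0.15 ] None
[ 0.519 -0.126  0.085] [-0.42 -0.64  2.47  0.16  0.72  1.3 ]
[ 0.526 -0.128  0.096] [-0.41 -0.63  2.44  0.15  0.74  1.31]
[ 0.548 -0.133  0.134] [-0.4  -0.58  2.34  0.14  0.79  1.34]
[ 0.582 -0.141  0.152] [-0.38 -0.47  2.23  0.12  0.78  1.36]
[ 0.619 -0.15   0.148] [-0.37 -0.34  2.14  0.12  0.73  1.37]
[ 0.647 -0.156  0.125] [-0.36 -0.21  2.09  0.12  0.66  1.37]
[ 0.657 -0.159  0.097] [-0.36 -0.14  2.08  0.13  0.6   1.36]
[ 0.657 -0.159  0.097] [-0.36 -0.14  2.08  0.13  0.6   1.36]
[ 0.657 -0.159  0.247] [-0.36 -0.29  1.92  0.09  0.91  1.41]
```

```bash
sed -i 's/"AL","60"/"AL","62"/' plan.py; python3 - <<'E'
from plant import r
from plan import *
import cv2
q=quat(-1); hi=pre+.12*Z
print(r.inverse_kinematics(hi,q))
r.set_gripper(0.0)
p=r.state()["position"]; r.move_l([p[0],p[1],.32],rate=.25)
r.movep(hi,q); print(r.state()["t"],r.state()["position"],hi)
r.move_l(pre,rate=.2)
print(r.move_l(start,rate=.1,f_stop=6))
s=r.state(); print(s["t"],s["position"],start,s["contact_force"],s["gripper_width"])
S=r.grab_frame("scene");T=r.grab_frame("top")
a=cv2.resize(S["img"][150:310,160:360,::-1],None,fx=3,fy=3);cv2.imwrite("pics/a1.png",a)
cv2.imwrite("pics/a2.png",cv2.resize(T["img"][130:300,280:480,::-1],None,fx=3,fy=3))
E
```

```text
[-0.41335965 -0.75452313  2.13916454  0.08956996  1.27635083  1.38244252]
5.8667 [ 0.48199875 -0.11722201  0.27333866] [ 0.4817182  -0.11772217  0.27312413]
False
7.5667 [ 0.51867336 -0.12646741  0.08332374] [ 0.51828689 -0.12628449  0.08248832] [-0.33952241  0.54768669  0.18828636] 0.0002280602033663874
```

View pics/a1.png

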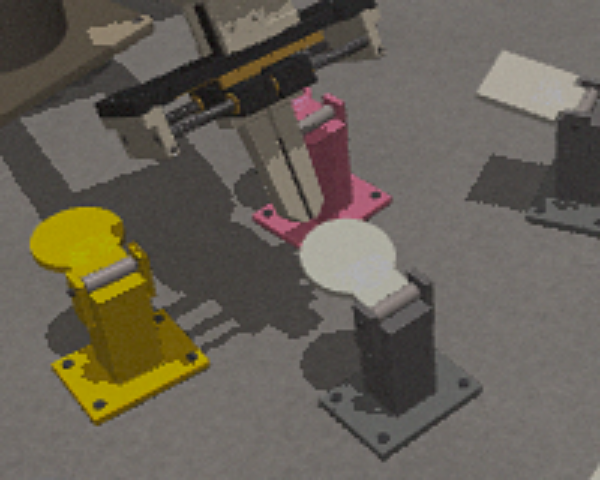

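View pics/a2.png

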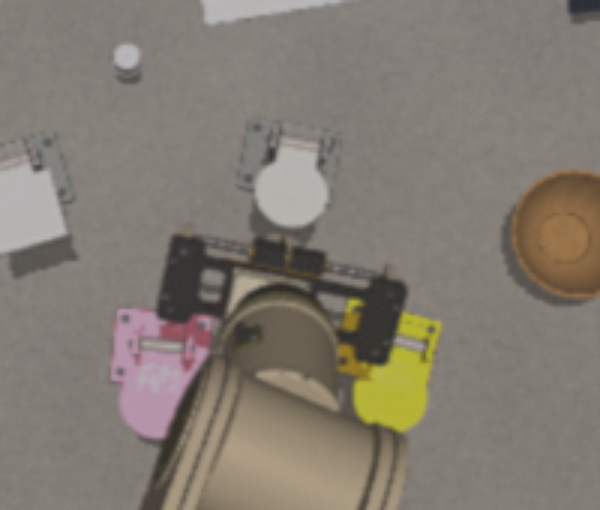

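```bash
python3 - <<'E'
from plant import r
from plan import *
from h import proj
S=r.grab_frame("scene")
p=r.state()["position"]
U=p+.0075*(X*n2[0]+Z*n2[1])
for n,v in dict(tcp=p,U=U,L=2*p-U,Up=U+.0175*Y,Um=U-.0175*Y,edge=W(.08*np.array([-np.cos(.2),np.sin(.2)]))).items():
    u=proj(S,v)[0]; print(n,v.round(4),u.round(1),((u-[160,150])*3).round())
E
```

```text
tcp [ 0.5187 -0.1265  0.0835] [265.2 233.8] [315. 252.]
U [ 0.5252 -0.128   0.087 ] [266.9 234.1] [321. 252.]
L [ 0.5123 -0.125   0.08  ] [263.4 233.6] [310. 251.]
Up [ 0.5292 -0.111   0.087 ] [273.7 230.3] [341. 241.]
Um [ 0.5212 -0.1451  0.087 ] [260.1 238. ] [300. 264.]
edge [ 0.5232 -0.1274  0.1059] [265.5 226.6] [317. 230.]
```

```bash
python3 - <<'E'
from plant import r
import cv2
S=r.grab_frame("scene")
cv2.imwrite("pics/a3.png",cv2.resize(S["img"][200:260,230:310,::-1],None,fx=9,fy=9,interpolation=cv2.INTER_NEAREST))
E
```

```text
(no output)
```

View pics/a3.png

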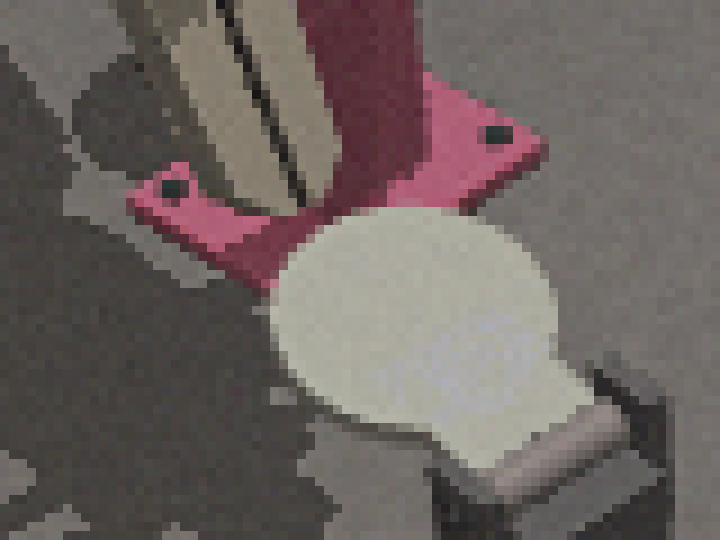

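```bash
python3 - <<'E'
from plant import r
from plan import *
from h import proj
import cv2
S=r.grab_frame("scene");T=r.grab_frame("top")
s=r.state();p=s["position"]; print(p,s["orientation"],quat(-1),s["qpos"].round(3))
for k in (0,.01,.02,.03,.065,.1): print(k,proj(S,p-k*D)[0].round(1),proj(T,p-k*D)[0].round(1))
for v in ([.5995,-.1453,.09],[0,0,0],[.1,.1,0]): print(proj(S,v)[0].round(1),proj(T,v)[0].round(1))
cv2.imwrite("pics/a4.png",cv2.resize(S["img"][100:260,150:350,::-1],None,fx=3.5,fy=3.5,interpolation=cv2.INTER_CUBIC))
E
```

```text
[ 0.51851135 -0.12640409  0.08306908] [ 0.56056457  0.64398253  0.29188845 -0.43110904] [ 0.56031609  0.64389457  0.2922324  -0.43133036] [-0.393 -0.504  2.336  0.104  0.828  1.356]
0 [265.1 233.9] [372.9 207.5]
0.01 [263.4 229.6] [372.9 208.9]
0.02 [261.6 225.3] [372.9 210.2]
0.03 [259.8 220.9] [372.8 211.6]
0.065 [253.6 205.5] [372.7 216.6]
0.1 [247.2 189.8] [372.6 221.9]
[290.3 251.6] [379.1 177. ]
[157.5 165.7] [329.8 404. ]
[207.5 160.2] [292.2 365.8]
```

View pics/a4.png

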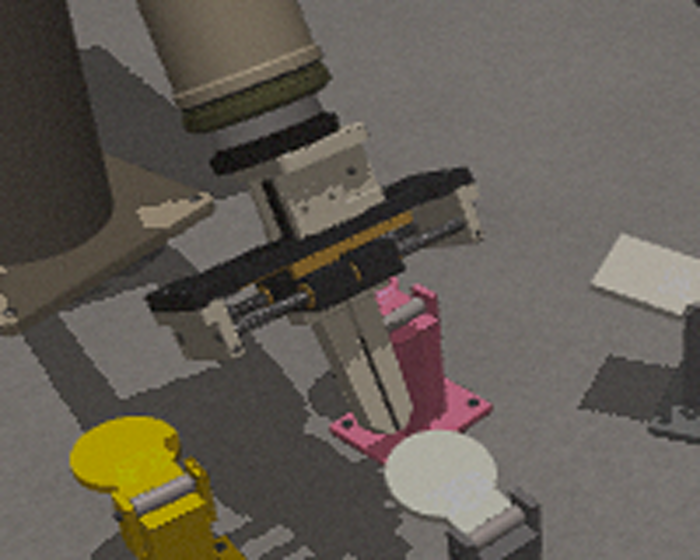

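The fingertip shows at scene ≈(263,223.5), but the reported TCP projects to (265,234). It looks about 22 mm short along the tool axis. Before going on, I'll find where the gripper really is.

```bash
python3 - <<'E'
from plant import r
import cv2
S=r.grab_frame("scene");T=r.grab_frame("top")
cv2.imwrite("pics/b1.png",cv2.resize(S["img"][145:230,190:290,::-1],None,fx=8,fy=7,interpolation=cv2.INTER_CUBIC))
cv2.imwrite("pics/b2.png",cv2.resize(T["img"][195:265,325:425,::-1],None,fx=8,fy=8,interpolation=cv2.INTER_CUBIC))
E
```

```text
(no output)
```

View pics/b1.png

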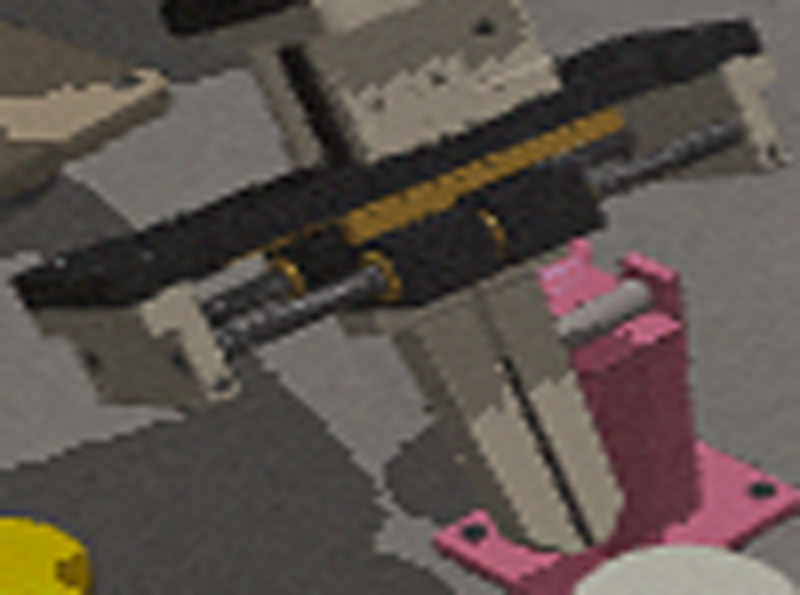

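View pics/b2.png

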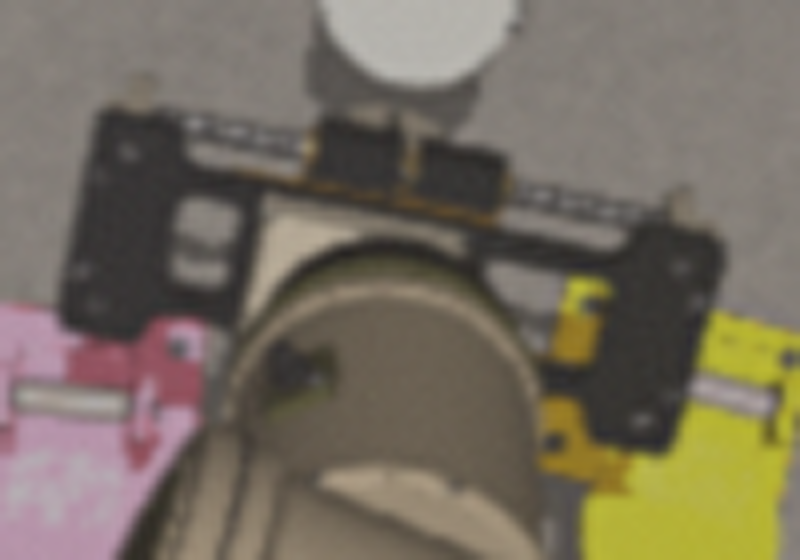

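```bash
python3 - <<'E'
from plant import r
from plan import *
from h import *
S=r.grab_frame("scene");T=r.grab_frame("top")
p=r.state()["position"]; N=X*n2[0]+Z*n2[1]
def loc(v): v=v-p; return np.round([v@D*1e3,v@Y*1e3,v@N*1e3],1)
for n,a,b in (("joint",(251.2,177.6),(376.5,215)),("endL",(286.9,166.4),(342.5,206.3)),("endR",(217.5,200.7),(410,220.6))):
    v=tri(S,T,a,b); print(n,v.round(4),loc(v),proj(S,v)[0].round(1),proj(T,v)[0].round(1))
print(r.state()["t"])
E
```

```text
joint [ 0.4883 -0.1196  0.2088] [-125.8   -0.3   32. ] [249.6 177.8] [375.5 214. ]
endL [ 0.5126 -0.0392  0.1993] [-115.    83.5   32.3] [285.2 166.7] [341.4 205.1]
endR [ 0.4741 -0.2003  0.1976] [-113.8  -82.1   30.9] [215.8 200.9] [408.9 219.7]
8.0667
```

The triangulated body is centred sideways (0 mm) but sits about 22–25 mm back along the tool axis. The real tip is therefore ~22 mm behind the stated TCP, so I'll shift the commanded path by that amount along the tool axis and look again.

```bash
echo 'K=.022*D' >> plan.py; python3 - <<'E'
from plant import r
from plan import *
import cv2
q=quat(-1)
print([r.inverse_kinematics(tcp(a)+K,q) is not None for a in phis])
print(r.move_l(start+K,rate=.08,f_stop=6))
s=r.state(); print(s["t"],s["position"],start+K,s["contact_force"])
S=r.grab_frame("scene")
cv2.imwrite("pics/a5.png",cv2.resize(S["img"][190:265,230:310,::-1],None,fx=8,fy=8,interpolation=cv2.INTER_CUBIC))
E
```

```text
[True, True, True, True, True, True, True, True, True, True, True, True, True, True, True, True]
False
8.4917 [ 0.52789601 -0.12843209  0.06248592] [ 0.52834328 -0.12863913  0.06306347] [-0.29348843  0.22142608 -0.34606516]
```

View pics/a5.png

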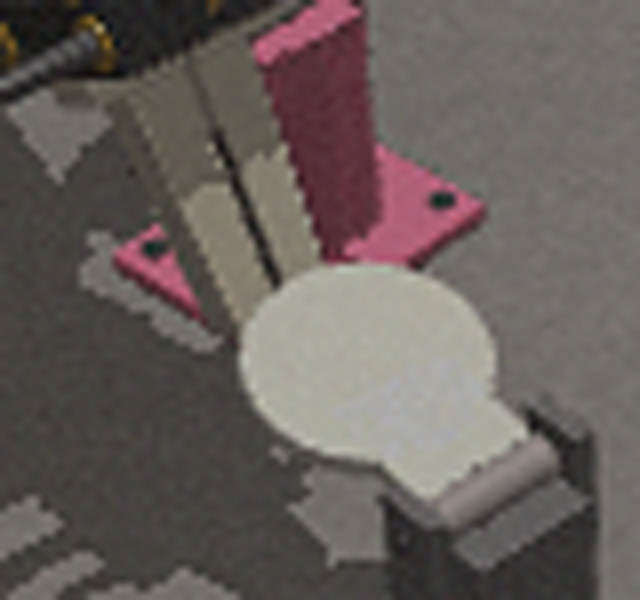

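The fingertip now disappears behind and under the disc edge at scene ≈(266,226), with no contact force. I'll start lifting.

```bash
python3 - <<'E'
from plant import r
from plan import *
import cv2
for a in phis[phis<1.3]:
    hit=r.move_l(tcp(a)+K,rate=.12,f_stop=20)
    s=r.state(); print(round(a,2),hit,s["t"],s["contact_force"].round(1))
    if hit: break
S=r.grab_frame("scene")
cv2.imwrite("pics/a6.png",cv2.resize(S["img"][150:290,190:350,::-1],None,fx=4,fy=4,interpolation=cv2.INTER_CUBIC))
E
```

```text
0.3 False 8.8 [0.3 0.6 0.8]
0.49 False 9.075 [ 0.3 -0.1  0.4]
0.68 False 9.35 [-0.1 -0.8 -0.1]
0.87 False 9.625 [ 0.  -1.  -0.1]
1.06 False 9.9 [-0.1  0.5  0.2]
1.25 False 10.1583 [-0.   0.2 -0.1]
```

View pics/a6.png

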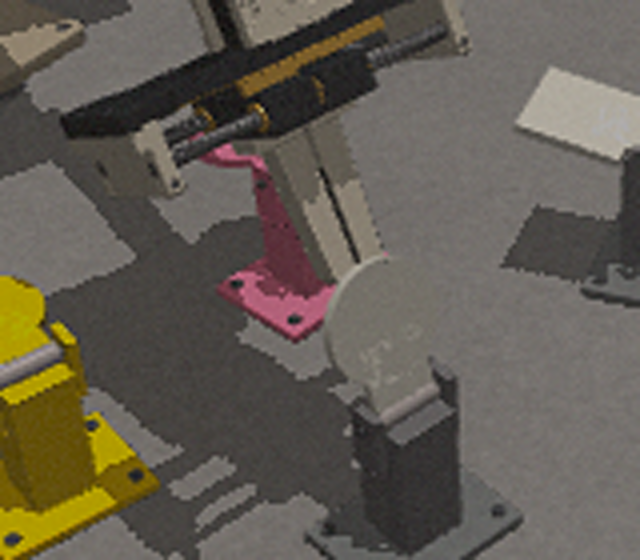

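The paddle has swung up to about 1.1–1.25 rad with the finger behind it. Next I'll take it over the top.

```bash
python3 - <<'E'
from plant import r
from plan import *
import cv2
for a in phis[(phis>1.3)&(phis<2.9)]:
    hit=r.move_l(tcp(a)+K,rate=.12,f_stop=20)
    s=r.state(); print(round(a,2),hit,s["t"],s["contact_force"].round(1))
    if hit: break
S=r.grab_frame("scene")
cv2.imwrite("pics/a7.png",cv2.resize(S["img"][150:290,190:350,::-1],None,fx=4,fy=4,interpolation=cv2.INTER_CUBIC))
E
```

```text
1.44 False 10.4583 [ 0.2 -0.3 -1.3]
1.63 False 10.7083 [0.4 0.2 0.1]
1.82 False 10.9583 [-0.1  0.3 -0.4]
2.01 False 11.2083 [-0.9  0.5  0.1]
2.2 False 11.4583 [ 0.4  0.3 -0.4]
2.39 False 11.7083 [-0.6 -0.2 -0.7]
2.58 False 11.9583 [-0.4  0.4  0.2]
2.77 False 12.2083 [-0.   0.6 -0.2]
```

View pics/a7.png

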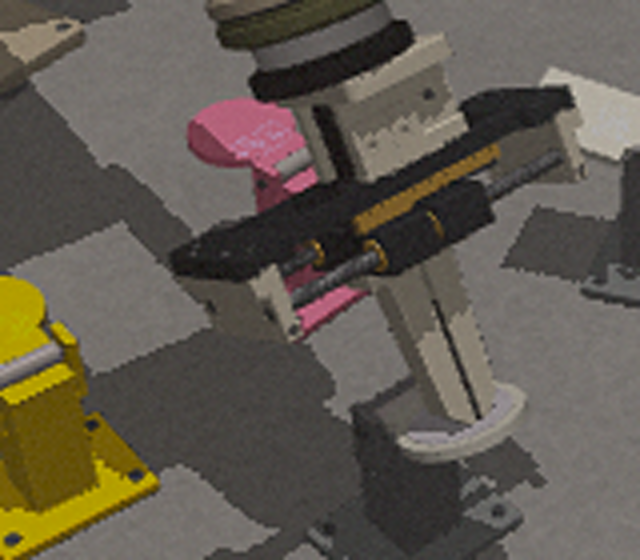

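The paddle is over, with its metal face up and about 0.3 rad short of flat. I'll press it down until it meets the stop.

```bash
python3 - <<'E'
from plant import r
from plan import *
import cv2
a=tcp(np.pi)+K
print(r.move_l(tcp(2.96)+K,rate=.08,f_stop=12))
hit=r.move_l(a-[0,0,.02],rate=.05,f_stop=12)
s=r.state(); print(hit,s["t"],s["position"],(s["position"]-a).round(4),s["contact_force"].round(1))
r.wait(.2); print(r.state()["contact_force"].round(1))
S=r.grab_frame("scene")
cv2.imwrite("pics/a8.png",cv2.resize(S["img"][150:290,190:350,::-1],None,fx=4,fy=4,interpolation=cv2.INTER_CUBIC))
E
```

```text
False
True 12.9167 [ 0.66615837 -0.16109001  0.07416996] [ 0.0016 -0.0006 -0.0029] [-0.   0.6  7.6]
[-0.8  0.4  7.1]
```

View pics/a8.png

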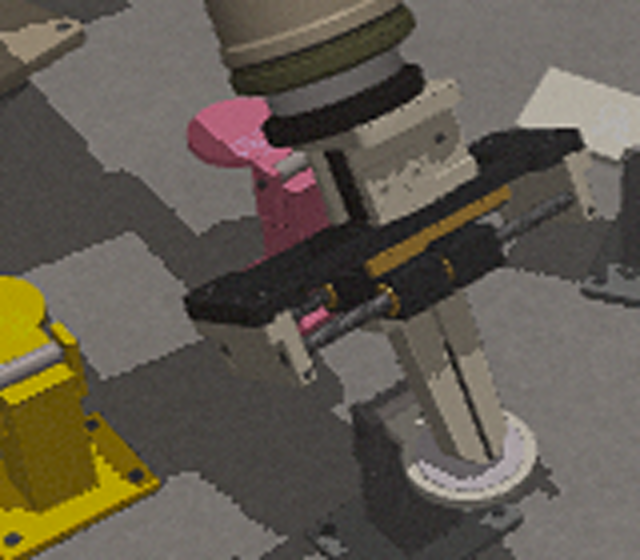

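```bash
python3 - <<'E'
from plant import r
from plan import *
import cv2
p=r.state()["position"]
print(r.move_l(p-[0,0,.006],rate=.03,f_stop=12),r.state()["contact_force"].round(1),r.state()["position"])
p=r.state()["position"]
r.move_l(p+.2*Z,rate=.2)
r.movep([.45,.1,.4],quat(-1)) if r.inverse_kinematics([.45,.1,.4],quat(-1)) is not None else print("noik")
print(r.state()["t"],r.state()["contact_force"].round(1))
S=r.grab_frame("scene");T=r.grab_frame("top")
cv2.imwrite("pics/e1.png",S["img"][:,:,::-1]);cv2.imwrite("pics/e2.png",cv2.resize(T["img"][80:320,160:520,::-1],None,fx=2.2,fy=2.2))
cv2.imwrite("pics/e3.png",cv2.resize(S["img"][200:310,230:370,::-1],None,fx=5,fy=5,interpolation=cv2.INTER_CUBIC))
E
```

```text
True [ 1.4 -1.8  5.5] [ 0.66927905 -0.16219676  0.07434062]
15.9 [ 0.2 -0.5 -0.1]
```

View pics/e1.png

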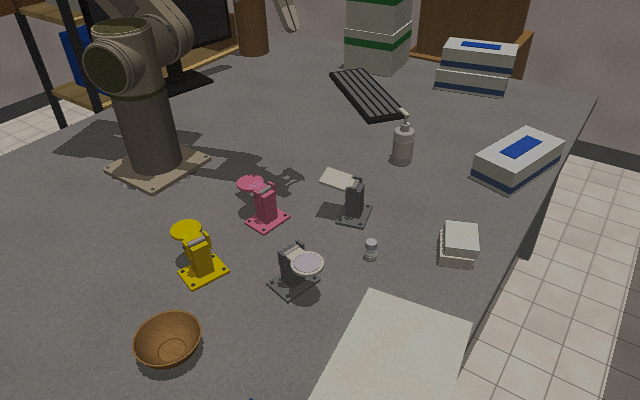

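View pics/e2.png

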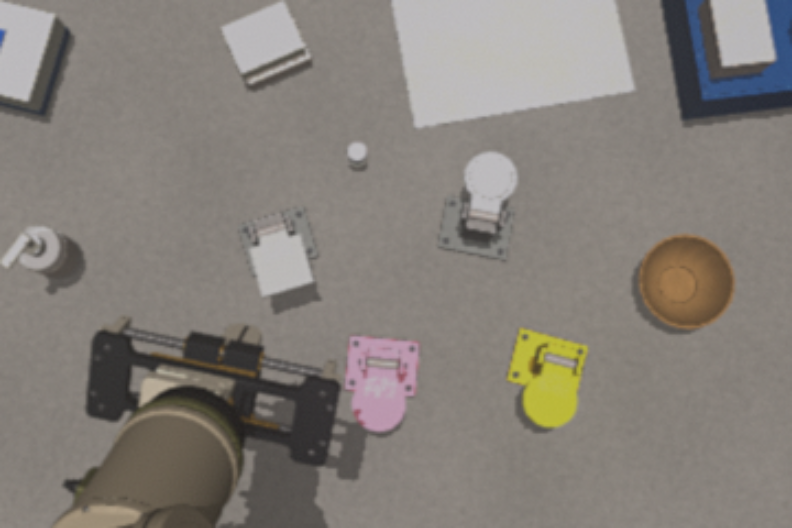

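View pics/e3.png

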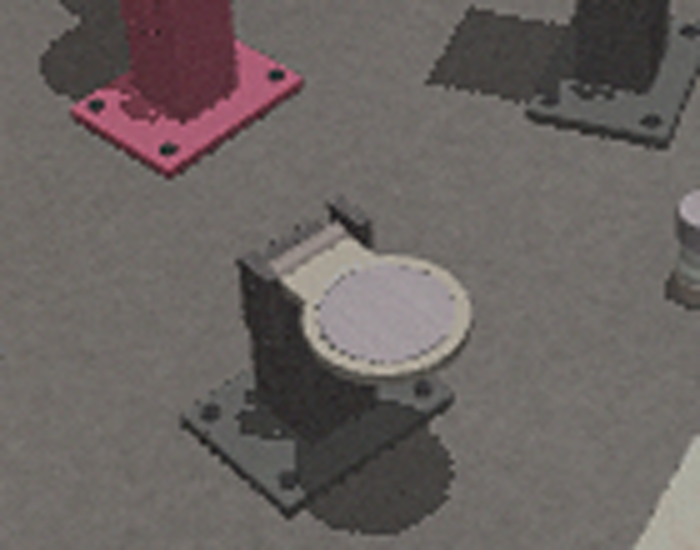

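The metal face is up on the far side and the other things stand where they were. One last number to get is how flat the paddle lies.

```bash
python3 - <<'E'
from plant import r
from h import *
S=r.grab_frame("scene");T=r.grab_frame("top")
im=cv2.resize(S["img"][200:310,230:370,::-1],None,fx=5,fy=5,interpolation=cv2.INTER_CUBIC)
for th,c in ((np.pi,(0,0,255)),(2.98,(0,200,0))):
    o=outline((.5995,-.1453),-.23,th,off=-.003)[0]
    cv2.polylines(im,[np.int32((proj(S,o)-[230,200]+.5)*5)],True,c,1)
cv2.imwrite("pics/e4.png",im)
A=[d["position"] for d in r.mark_of("round_edge",S)];B=[d["position"] for d in r.mark_of("round_edge",T)]
for a in A:
  for b in B:
    v=tri(S,T,a,b)
    if np.linalg.norm(v-[.67,-.16,.09])<.05: print(a,b,v.round(4),np.linalg.norm(v-[.5995,-.1453,.09]))
E
```

```text
(no output)
```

View pics/e4.png

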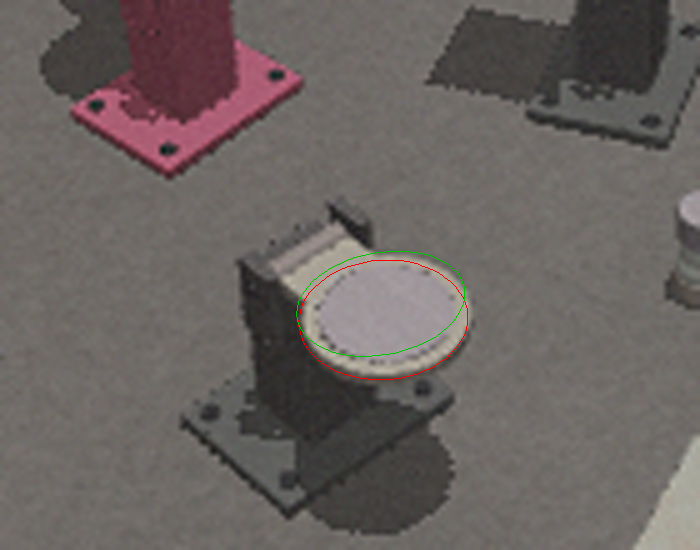

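```bash
python3 - <<'E'
from plant import r
from h import *
from scipy.optimize import minimize
S=r.grab_frame("scene");T=r.grab_frame("top")
ms=[]
for f,(u,v),w,t in ((S,(306,262),24,120),(T,(383,160),14,135)):
    m=np.zeros((400,640),np.uint8); sub=f["img"][v-w:v+w,u-w:u+w].astype(int)
    m[v-w:v+w,u-w:u+w]=sub.min(2)>t; n,l,st,_=cv2.connectedComponentsWithStats(m);k=1+np.argmax(st[1:,4]);print(st[k]); ms.append((l==k).astype(np.uint8))
    cv2.imwrite(f"pics/m{len(ms)}.png",cv2.resize(ms[-1][v-40:v+40,u-40:u+40]*255,None,fx=4,fy=4,interpolation=0))
# disc-only ellipse from contour hull, scene: fit by th and image shift, masked to disc area
def cost(p,th,full=False):
    c=0
    for f,m,du in ((S,ms[0],p[:2]),(T,ms[1],p[2:4])):
        o=outline((.5995,-.1453),-.23,th,off=-.003); q=[]
        img=np.zeros((400,640),np.uint8)
        for k in o[:1]:
            a=np.zeros_like(img); cv2.fillPoly(a,[np.round((proj(f,k)+du)*16).astype(np.int32)],1,shift=4); img|=a
        a=cv2.GaussianBlur(img.astype(np.float32),(0,0),1);b=cv2.GaussianBlur(m.astype(np.float32),(0,0),1)
        c+=((a-b)**2).sum()
    return c+5*(p**2).sum()
for th in (2.9,3.0,3.05,3.1,3.1416):
    p0=np.zeros(4); q=minimize(cost,p0,args=(th,),method="Nelder-Mead",options=dict(initial_simplex=np.vstack([p0,np.eye(4)])))
    print(th,q.fun.round(1),q.x.round(2))
E
```

```text
[284 245  40  30 731]
[371 148  25  26 506]
2.9 209.7 [-0.45  1.2  -0.19  0.48]
3.0 124.5 [ 0.22  0.49 -0.21  0.66]
3.05 101.3 [ 0.09 -0.16 -0.01  0.68]
3.1 96.3 [ 0.38 -0.56 -0.11  0.6 ]
3.1416 100.3 [-0.27 -1.03  0.02  0.82]
```

```bash
python3 - <<'E'
from plant import r
print(r.state()["t"],r.state()["dq"].round(3)); print(r.job_done())
E
```

```text
16.3 [ 0.004 -0.003 -0.    -0.     0.001  0.001]
the job is handed in; nothing more can be done
None
```

I flipped the grey stand's round flag over its hinge, pressed it flat on the far side with shut fingers, backed the arm off and handed the job in at 16.3 s. The pink and yellow look-alikes were left alone.

- **Result:** the last pictures show the metal face up on the far side. The square flag, bottle, vial and bowl stand where they did at the start, judged by eye from the pictures.
- **Flatness:** the press ran into the stop. It tripped the 12 N limit twice, with about 7 N held in between, against under 1 N for the hinge. A fit of the paddle outline in the pictures puts the angle at about 3.1 rad. The fit is too coarse to tell 3.05 from 3.14 rad, so being fully flat rests mostly on the press.
- **Disagreements:**
  - The real fingertip sat about 22 mm short of the reported TCP along the tool axis. I saw this in the picture before touching anything and shifted the whole path by that amount.
  - The trained network gave no usable pair of `round_edge` marks in the final pictures, so I used the outline fit instead.

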